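Strainer and cover onto the wash can, cover lifted off alone

TASK

Put the pinned pair of lids on the steel wash can: lower them together, without dropping them, until the strainer lid sits fully home on the can's rim, then draw the red-handled pin right out and lay it in the two notches of the bracket on the can's side. Then lift the cover alone, leaving the strainer seated in the can so that I can rinse the parts through it, and finish while still holding the cover level in the gripper, about 9 cm above where it sat. The cover must not come away from the strainer anywhere else; do not drop the pin, shove the can along, or knock the other things about.

Things in the scene. Friction and masses are not known exactly. Their poses are not given: they have to be found in the camera images.
- can: Open round stainless wash can, loose, 1.2 kg, on a white turntable. Outside diameter 116 mm, mouth 110 mm, 100 mm tall. Origin: centre of its underside, z up. Its own +x axis points (level) along the pin bracket: an arm at height 72 mm reaching 117 mm from the can's axis, with two upright notched plates (35 mm wide, 4 mm thick, tops 95 mm above the can's underside) 84 and 112 mm from the axis.
- turntable: White plastic turntable under the can: a disc 210 mm in diameter, its top 25 mm above the board, turning stiffly. Origin: centre of its underside.
- can_rim (a point): Centre of the can's mouth, at rim height (100 mm above its underside). Axes as the can.
- notch (a point): Where the middle of the pin's shank lies when parked: between the bracket's two plates, 98 mm from the can's axis along its +x, 87 mm above its underside. Each plate has a V notch (70 degrees, 20 mm wide at its open top). The parked pin lies level along the can's x axis, red handle outward. Axes as the can.
- strainer: Inner lid: perforated steel strainer, loose, 0.2 kg. Origin: centre of its underside, z up. A chamfered plug, 102 mm in diameter, 12 mm deep, enters the can's mouth and a 116 mm flange, 3 mm thick, rests on the rim: fully home, its origin is 88 mm above the can's underside. A brass staple (inverted U, 12 by 20 mm) stands up to 52 mm above its origin; the pin passes under its bridge.
- cover: Outer lid: steel cover over the strainer, loose, 0.22 kg, 129 mm in diameter, 12 mm deep, skirt inside diameter 124 mm. Origin: centre of the skirt's lower edge, z up. Nested, it rests on the flange, its origin 6 mm above the strainer's (on the can: 94 mm above the can's underside). Pinned, it carries the strainer, which then sags 2 mm; unpinned, it lifts off freely.
- cover_grip (a point): Point for squeezing the cover's handle: on its axis, 42 mm above its origin, so 36 mm above the can's rim when home. The handle is a square tube, 36 by 36 mm, 12 to 58 mm above the cover's origin, open on top, the staple standing loosely inside. Squeeze its two black faces, which look to the cover's own +y and -y. Axes as the cover.
- bore (a point): Middle of the pin's bore: on the cover's axis, 36 mm above its origin. The pin runs level along the cover's own x axis through 10 mm holes in the tube's two steel walls and under the staple's bridge.
- pin: Loose 30 g steel pin with a red handle block 26 (x) by 14 (y) by 18 mm (z); origin at the block's centre. Its 8 mm round shank points to its -x and ends 63 mm from the origin. In the bore the handle is on the cover's +x side, centre 36 mm from the cover's axis, 24 mm above its top plate. It draws freely along +x when the lids stand on something; clear of the cover's edge after 92 mm.
- pin_shank (a point): Middle of the pin's shank, 38 mm from the handle's centre towards the tip. Axes as the pin.
- jar: Clear glass jar with a metal screw lid, 76 mm in diameter, 105 mm tall; leave alone. Origin: centre of its underside.
- pump_head: Steel pump head lying on the board, about 90 by 26 by 32 mm; leave alone. Origin: under its middle.
- core_remover: Chrome valve core remover with a cross bar, 50 by 50 by 14 mm; leave alone. Origin: under its middle.
- mallet: Hardwood mallet lying flat, head 60 by 105 by 55 mm, handle 150 mm towards its -x; leave alone. Origin: under the head's middle.
- brush: Small parts brush, 180 mm long, lying flat; leave alone. Origin: under its middle.
- tyre_lever: Blue plastic tyre lever, 115 by 20 mm, lying flat; leave alone. Origin: under its middle.

How it is judged:
By the outcome, as a careful person would: the job done as asked, in the order asked, and still so for the second after the job is handed in, while the arm keeps its last pose, push and grip.
It also fails if it takes over 64 s, if anything falls off the work surface, if the arm or the gripper's body presses on something with over 40 N, if the wrist force passes 120 N, or if a joint passes its speed limit or range.

ROBOT

A 6-joint arm with a two-finger parallel gripper is mounted at the origin on the work surface. World frame = base frame: x ahead of the robot, y to its left, z up, the work surface at z = 0. Lengths are in m, angles in degrees, forces in N, time in s.
With the tool pointing down it reaches from about 0.35 to 0.775 m from the base axis. Payload 7.3 kg.
Tool frame: the origin (TCP) lies at the centre of the arm's flange, where the gripper is bolted on; the fingertips stand ahead of it and the grasp point (between the pads) lies 159 mm ahead of it (ctrl.tcp_to_tips is the z of the fingertips in the tool frame, in m); z points along the fingers, y is the line along which they close (so a half turn about z gives the same grasp; the last joint's range is limited). The gripper opens to 92 mm and grips with 3 to 60 N. Pads are 19 mm wide; open, the fingers measure 130 mm over their backs; the gripper's body (75 mm by 190 mm) begins 47 mm behind the grasp point.
Start: joints at [-79.068, 19.595, 87.324, -0, 73.075, -8.365], TCP at [0.174, -0.495, 0.405] pointing down, gripper open.
Joint ranges: [-145.02, 145.02], [-44.19, 115.74], [2.07, 154.8], [-57.11, 237.11], [16.16, 152.29], [-177.93, 177.93]. Speed limits (degrees/s): [147.25, 147.25, 180, 180, 180, 180].

INTERFACE

Orientations are given as a 3x3 rotation matrix whose columns are the frame's x, y, z axes.
In Python, from rig import ctrl gives the robot as it stands. The module is installed in compiled form; this text tells all that it offers.
- The arm moves only by the tool arm_command, never from a script. Its argument "commands" is a list of rows, each an object of numbers: "tx", "ty", "tz": the shift along the world's x, y, z in cm; "spin": the turn about the world's z in rad; "hand": the finger opening in cm, from 0 to 9.18. In form: [{"tx": .., "ty": .., "tz": .., "spin": .., "hand": ..}, ...]. A call has 1 to 20 rows; each row shifts and turns the commanded pose from where the row before left it; what a row does not reach is not made up. A row lasts 1/8 s, in which the tool goes at most 62.5 mm and 10.7 degrees, less where a joint would pass 70% of its speed; a pose out of reach is approached as far as the arm can. A call with a gripper value outside its range is refused whole. The fingers move at their own pace and stop on an object; the grip force is fixed at half the most. Time passes only in rows, so rows that do not move let the fingers close. It gives the time, the measured TCP pose, the force, the opening and the grip force at its end, in the units of the state.
- ctrl.state(): the state, without advancing time (a new reading comes with each control period).
- ctrl.snapshot(name): name is "side" or "top"; returns a dict with "image" (480x640x3 uint8, blue, green, red), "depth" (480x640 float32, m along the optical axis (not along the pixel's ray), 0 where there is no reading), "mtx" (3x3 intrinsics, pixels), "cam_to_world" (4x4, takes a point from camera to world coordinates). Camera axes: x right, y up, looking along -z (the intrinsics and any distortion apply to the point x, -y, -z); pixel columns grow to the right and rows downward; lengths in m; the calibration is good to about 2 mm. A picture is of the moment at which its call begins.
- ctrl.hand_in(): hands the job in; it is judged then, once.
Trained networks look in a picture, given as the dict that the camera call returned (one of the last four; its "shot" number tells which), for a name from the list of things; names that differ only in an ending like _2 or _b are one class to them, and where a whole thing is asked for, a point or a joint stands for the part that bears it (a point fixed in the world has none). Each returns a list of dicts, best first, with "conf" (0 to 1); they miss things now and then, are a little off and sometimes report something else, mostly with a low value. They report only what shows in the picture. A call takes as long as a camera call.
- ctrl.spot_in(picture, name): "at" ([column, row] in pixels, amid what is visible of it).
- ctrl.cut_out(picture, name): "region" (480x640 bool, what is visible of it) and "at" ([column, row] in pixels, amid what is visible of it).
The state is a dict: "clock": time; "joints": joint angles; "qvel": joint speeds; "joint_torque": joint torques, N m; "position": TCP position; "eef_rot": TCP orientation; "wrist_force": force on the tool from outside, world axes, zero at the start; "moment": the same for the moment, N m; "finger_gap": opening from 0.0 (shut) to 1.0 (fully open); "grasp_force": force on a finger pad.
Only numpy, scipy, OpenCV 4.12 (cv2) and the standard library are available. Lean on these libraries where they do the work, as an engineer would, in place of code of your own. Each camera call takes 0.05 s, during which the arm holds its last target. There are 200 camera calls.

## Working session

There is one attempt and no reset: what is moved stays moved. The work goes in short steps, Python scripts to look and compute and a tool call to move; the robot and the scene stay as the last step left them, time stands still between calls to the robot, and variables do not carry over. Pictures are saved under pics/ and viewed, at most 10 in all, crops included, and the job is handed in when it is done.

Besides the shell and the picture viewer there is one more tool, called as name(argument=value, ...), one argument or row to a line, values as JSON. arm_command: Moves the arm, as the interface text tells. Its arguments: {"type":"object","properties":{"commands":{"type":"array"}},"required":["commands"]}

```bash
mkdir -p pics
cat > h.py <<'E'
import numpy as np, cv2
from rig import ctrl
np.set_printoptions(precision=4,suppress=True)
def cloud(s):
    d=s["depth"];K=np.array(s["mtx"]);T=np.array(s["cam_to_world"])
    v,u=np.mgrid[0:480,0:640]
    P=np.stack([(u-K[0,2])/K[0,0]*d,-(v-K[1,2])/K[1,1]*d,-d],-1)
    W=P@T[:3,:3].T+T[:3,3]; W[d<=0]=np.nan
    return W
def st():
    s=ctrl.state(); print({k:np.round(s[k],4).tolist() for k in("clock","position","eef_rot","wrist_force","finger_gap","grasp_force","joints")}); return s
E
python3 - <<'E'
from h import *
st();print(ctrl.tcp_to_tips)
for n in("side","top"):
    s=ctrl.snapshot(n); cv2.imwrite(f"pics/{n}0.png",s["image"]); W=cloud(s)
    print(n,np.array(s["cam_to_world"]),s["mtx"][0],[k for k in s])
    for o in("can","turntable","strainer","cover","pin","can_rim","notch","cover_grip","bore","jar","mallet","pump_head","core_remover","brush","tyre_lever"):
        for r in ctrl.spot_in(s,o)[:2]:
            c,w=np.round(r["at"]).astype(int); print(o,round(r["conf"],2),c,w,W[w,c])
E
```

```text
{'clock': 0.0, 'position': [0.1735, -0.4954, 0.4041], 'eef_rot': [[0.9438, 0.3305, -0.0003], [0.3305, -0.9438, 0.0015], [0.0002, -0.0015, -1.0]], 'wrist_force': [-0.2399, 0.2672, -0.3539], 'finger_gap': 1.0028, 'grasp_force': 0.0, 'joints': [-79.0678, 19.6345, 87.3776, -0.002, 73.0748, -8.3664]}
0.178
side [[ 0.8378  0.3621 -0.4087 -0.1049]
 [-0.546   0.5537 -0.6287 -1.0182]
 [-0.0014  0.7499  0.6616  1.1478]
 [ 0.      0.      0.      1.    ]] [557.0155   0.     328.6572] ['image', 'depth', 'mtx', 'cam_to_world', 'shot']
can 0.82 297 209 [0.5233 0.12   0.1243]
turntable 0.62 281 240 [0.4673 0.129  0.0222]
cover 0.94 354 294 [ 0.5224 -0.18    0.0268]
cover 0.51 293 211 [0.5052 0.112  0.13  ]
pin 0.63 358 290 [ 0.5261 -0.1922  0.0513]
can_rim 0.67 296 206 [0.5647 0.2005 0.0652]
notch 0.71 294 211 [0.5123 0.119  0.1221]
notch 0.61 278 239 [0.4597 0.1335 0.0266]
cover_grip 0.92 355 297 [ 0.521  -0.1869  0.0218]
cover_grip 0.36 359 291 [ 0.5241 -0.1995  0.0551]
bore 0.76 354 297 [ 0.5198 -0.184   0.0199]
bore 0.24 398 254 [ 0.7227 -0.1202  0.0279]
jar 0.78 273 171 [0.5857 0.3863 0.0836]

[... 473 characters left out ...]
ge', 'depth', 'mtx', 'cam_to_world', 'shot']
can 0.79 235 229 [0.5372 0.1802 0.0322]
turntable 0.9 234 258 [0.4633 0.1767 0.0465]
strainer 0.55 375 234 [ 0.5268 -0.1623  0.0558]
cover 0.75 378 239 [ 0.512  -0.1678  0.0707]
pin 0.55 389 239 [ 0.5181 -0.1983  0.0394]
can_rim 0.68 235 231 [0.5317 0.1796 0.0345]
notch 0.68 238 229 [0.5364 0.172  0.0372]
bore 0.91 371 239 [ 0.5119 -0.1512  0.0694]
jar 0.69 138 201 [0.585  0.397  0.1075]
mallet 0.83 121 279 [0.4069 0.4395 0.0564]
pump_head 0.6 356 156 [ 0.7309 -0.1168  0.0341]
core_remover 0.65 248 145 [0.7614 0.1605 0.0154]
brush 0.69 490 334 [ 0.2943 -0.4417  0.0219]
brush 0.34 238 228 [0.5387 0.172  0.0379]
tyre_lever 0.65 503 217 [nan nan nan]
```

View pics/side0.png

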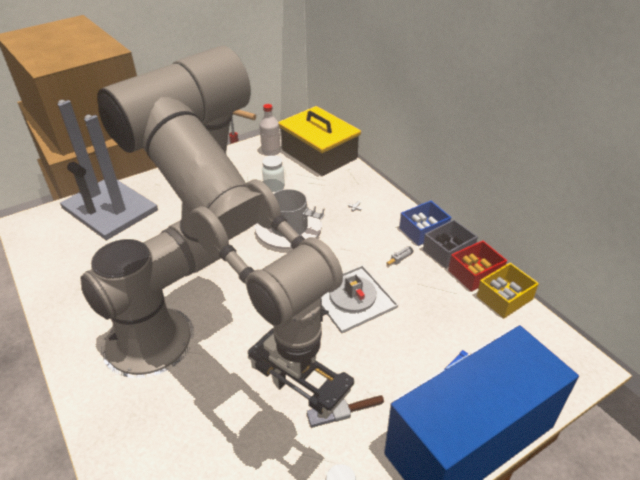

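Run:
```python
import cv2
a=cv2.imread("pics/top0.png"); cv2.imwrite("pics/top0c.png",cv2.resize(a[150:350,160:440],(784,560),interpolation=cv2.INTER_CUBIC))
```

```text
(no output)
```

View pics/top0c.png

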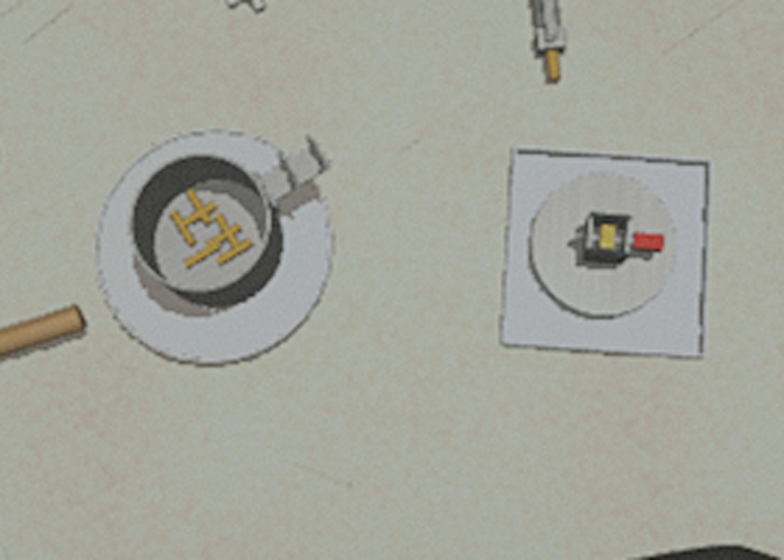

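The side view shows the arm clear of things, with the lids on a white pad at (354,294) and the can on the turntable at (290,210). In the top crop the can is at (205,232) with its bracket toward (310,158), and the pin's red handle at (648,241) points toward world -y. Next I'll measure centres and yaws from both depth clouds.

```bash
cat >> h.py <<'E'
from scipy.optimize import least_squares
def circ(P,r0,fixr=None):
    f=lambda p:np.hypot(P[:,0]-p[0],P[:,1]-p[1])-(fixr or p[2])
    return least_squares(f,[*np.median(P,0)[:2],r0],loss="soft_l1",f_scale=.002).x
def hullpts(P):
    return cv2.convexHull((P[:,:2]).astype(np.float32))[:,0]
E
python3 - <<'E'
from h import *
for n in("side","top"):
    s=ctrl.snapshot(n); W=cloud(s); im=s["image"].astype(int); W0=W.reshape(-1,3)
    def near(c,r,z0,z1): 
        m=(np.hypot(W[...,0]-c[0],W[...,1]-c[1])<r)&(W[...,2]>z0)&(W[...,2]<z1); return m
    print("==",n)
    # lids
    c=(0.52,-0.165); m=near(c,.12,-.02,.12); h,e=np.histogram(W[...,2][m],bins=np.arange(-.01,.1,.002)); print("lids z",[(round(a,3),b) for a,b in zip(e,h) if b>25])
    red=near(c,.12,.0,.12)&(im[...,2]>150)&(im[...,1]<90)&(im[...,0]<90)
    print("red",red.sum(),np.nanmedian(W[red],0),np.nanmax(W[red],0))
    # can
    c=(0.55,0.19); m=near(c,.12,-.02,.2); h,e=np.histogram(W[...,2][m],bins=np.arange(-.01,.16,.003)); print("can z",[(round(a,3),b) for a,b in zip(e,h) if b>25])
    P=W[near(c,.09,.112,.135)]; print("rim",len(P),circ(P,.057), P[:,2].mean())
    for o,(k) in (("can",0),("cover",0),("pin",0),("strainer",0),("turntable",0)):
        for r in ctrl.cut_out(s,o)[:1]:
            Q=W[r["region"]]; Q=Q[~np.isnan(Q[:,0])]; print(o,round(r["conf"],2),r["region"].sum(),Q.min(0),Q.max(0),Q.mean(0))
    np.savez(f"{n}.npz",W=W,im=s["image"])
E
```

```text
== side
lids z [(np.float64(-0.006), np.int64(29)), (np.float64(-0.004), np.int64(104)), (np.float64(-0.002), np.int64(247)), (np.float64(0.0), np.int64(431)), (np.float64(0.002), np.int64(459)), (np.float64(0.004), np.int64(368)), (np.float64(0.006), np.int64(171)), (np.float64(0.008), np.int64(84)), (np.float64(0.01), np.int64(86)), (np.float64(0.012), np.int64(98)), (np.float64(0.014), np.int64(102)), (np.float64(0.016), np.int64(103)), (np.float64(0.018), np.int64(194)), (np.float64(0.02), np.int64(261)), (np.float64(0.022), np.int64(191)), (np.float64(0.024), np.int64(91)), (np.float64(0.048), np.int64(28)), (np.float64(0.052), np.int64(30)), (np.float64(0.054), np.int64(36)), (np.float64(0.056), np.int64(28))]
red 30 [ 0.5228 -0.2063  0.0542] [ 0.529  -0.1923  0.0582]
can z [(np.float64(-0.004), np.int64(84)), (np.float64(-0.001), np.int64(133)), (np.float64(0.002), np.int64(73)), (np.float64(0.02), np.int64(88)), (np.float64(0.023), np.int64(231)), (np.float64(0.026), np.int64(182)), (np.float64(0.029), np.int64(52)), (np.float64(0.053), np.int64(26)), (np.float64(0.059), np.i
[... 2967 characters left out ...]
int64(49)), (np.float64(0.107), np.int64(42)), (np.float64(0.11), np.int64(42)), (np.float64(0.113), np.int64(46)), (np.float64(0.116), np.int64(53)), (np.float64(0.119), np.int64(36)), (np.float64(0.122), np.int64(79)), (np.float64(0.125), np.int64(124)), (np.float64(0.128), np.int64(29))]
rim 349 [0.5206 0.1746 0.0562] 0.12290821353470548
can 0.71 2544 [0.4628 0.0735 0.0227] [0.5981 0.2314 0.1329] [0.5309 0.1728 0.0625]
pin 0.66 113 [ 0.5173 -0.2176  0.0217] [ 0.5336 -0.1383  0.0629] [ 0.5247 -0.1871  0.0511]
strainer 0.46 38 [ 0.5169 -0.1699  0.0175] [ 0.5344 -0.1577  0.0602] [ 0.5262 -0.1638  0.0545]
turntable 0.65 3032 [0.4163 0.0743 0.017 ] [0.6248 0.2838 0.1291] [0.505  0.178  0.0268]
```

Run:
```python
from h import *
for n in("side","top"):
    z=np.load(n+".npz");W=z["W"];im=z["im"].astype(int)
    c=(0.522,-0.168)
    d=np.hypot(W[...,0]-c[0],W[...,1]-c[1])
    P=W[(d<.072)&(W[...,2]>.0155)&(W[...,2]<.027)]; H=hullpts(P); print(n,"plate z",np.median(P[:,2]),"encl",cv2.minEnclosingCircle(P[:,:2].astype(np.float32)),"fit",circ(H,.064),"fixed",circ(H,.064,.0645)[:2])
    P=W[(d<.04)&(W[...,2]>.060)&(W[...,2]<.075)&~((im[...,2]>120)&(im[...,1]<90))]
    print(" tube top",len(P),cv2.minAreaRect(P[:,:2].astype(np.float32)),np.median(P[:,2]))
    red=(d<.08)&(im[...,2]>130)&(im[...,1]<90)&(im[...,0]<90)&(W[...,2]>.035); P=W[red]
    t=P[P[:,2]>.051]; print(" red top",len(t),t.mean(0),cv2.minAreaRect(t[:,:2].astype(np.float32)), "zminmax",P[:,2].min(),P[:,2].max())
    rc=np.array([.521,.1735]); v=W[...,:2]-rc; r=np.hypot(v[...,0],v[...,1])
    m=(r>.066)&(r<.13)&(W[...,2]>.06)&(W[...,2]<.135)&(np.abs(np.arctan2(v[...,1],v[...,0])+.9)<.6)
    P=W[m]; q=P[:,:2]-rc; 
    for lo,hi in((.066,.08),(.08,.09),(.09,.106),(.106,.12)):
        for z0,z1 in((.085,.105),(.105,.13)):
            k=(np.hypot(*q.T)>lo)&(np.hypot(*q.T)<hi)&(P[:,2]>z0)&(P[:,2]<z1)
            if k.sum()>4: print("  br",lo,z0,k.sum(),P[k].mean(0),np.degrees(np.arctan2(q[k,1].mean(),q[k,0].mean())),P[k,2].max())
```

```text
side plate z 0.021134163465454825 encl ((0.5266025066375732, -0.16697978973388672), 0.06720173358917236) fit [ 0.5265 -0.1682  0.0647] fixed [ 0.5265 -0.1683]
 tube top 95 ((0.5260769724845886, -0.16702397167682648), (0.04080047830939293, 0.03857056051492691), 85.83597564697266) 0.06547168037942952
 red top 28 [ 0.5225 -0.2046  0.0542] ((0.5228936076164246, -0.20419372618198395), (0.02216472662985325, 0.011181283742189407), 79.26103210449219) zminmax 0.04429579846341314 0.05815822630743761
  br 0.066 0.085 19 [0.5584 0.1138 0.0977] -57.98438625430053 0.10234457549698495
  br 0.08 0.085 19 [0.5668 0.1012 0.0998] -57.644201018558825 0.10365223252668021
  br 0.08 0.105 20 [0.5677 0.1025 0.1144] -56.67474988513038 0.12215260803378114
  br 0.09 0.085 25 [0.5714 0.0909 0.0986] -58.60138586300392 0.10488936567544727
  br 0.106 0.085 18 [0.5818 0.0781 0.099 ] -57.489306986086135 0.10417148157356193
  br 0.106 0.105 22 [0.5818 0.0783 0.1127] -57.43189122264251 0.12106223946618488
top plate z 0.02203725562501735 encl ((0.5275987982749939, -0.16500897705554962), 0.06478576362133026) fit [ 0.527
[... 161 characters left out ...]
 0.06726987265802387
 red top 45 [ 0.5232 -0.2019  0.0549] ((0.5233452916145325, -0.2014344185590744), (0.023802561685442924, 0.011702671647071838), 86.07366943359375) zminmax 0.04687278565858288 0.0594622972657286
  br 0.066 0.085 59 [0.5616 0.1133 0.1002] -56.01390643802448 0.10491444527358373
  br 0.08 0.085 25 [0.5684 0.1016 0.0987] -56.60650029279104 0.10351488714708568
  br 0.08 0.105 27 [0.5677 0.1058 0.1154] -55.432873776099 0.12155944946653308
  br 0.09 0.085 69 [0.5759 0.0928 0.1001] -55.75607502555767 0.1040900249814547
  br 0.106 0.085 20 [0.5829 0.0824 0.0986] -55.818795286302034 0.10151906320832516
  br 0.106 0.105 30 [0.5824 0.082  0.1144] -56.1288843636469 0.12080571190469969
```

arm_command(
  commands=[
    {"tx": 1.5, "ty": 1.4, "spin": 0.05, "hand": 9.1},
    {"tx": 2.5, "ty": 2.3, "spin": 0.08},
    {"tx": 2.5, "ty": 2.35, "spin": 0.084},
    {"tx": 2.5, "ty": 2.35, "spin": 0.084},
    {"tx": 2.5, "ty": 2.35, "spin": 0.084},
    {"tx": 2.5, "ty": 2.35, "spin": 0.084},
    {"tx": 2.5, "ty": 2.35, "spin": 0.084},
    {"tx": 2.5, "ty": 2.35, "spin": 0.084},
    {"tx": 2.5, "ty": 2.35, "spin": 0.084},
    {"tx": 2.5, "ty": 2.35, "spin": 0.084},
    {"tx": 2.5, "ty": 2.35, "spin": 0.084},
    {"tx": 2.5, "ty": 2.35, "spin": 0.084},
    {"tx": 2.5, "ty": 2.35, "spin": 0.084},
    {"tx": 2.5, "ty": 2.35, "spin": 0.084},
    {"tx": 1.8, "ty": 1.7, "spin": 0.084},
    {"tx": 1.0, "ty": 0.5, "spin": 0.0},
  ],
)

```text
invalid input at $.commands[0]: expected keys tx, ty, tz, spin, hand
```

arm_command(
  commands=[
    {"tx": 1.5, "ty": 1.4, "tz": 0, "spin": 0.05, "hand": 9.1},
    {"tx": 2.5, "ty": 2.35, "tz": 0, "spin": 0.084, "hand": 9.1},
    {"tx": 2.5, "ty": 2.35, "tz": 0, "spin": 0.084, "hand": 9.1},
    {"tx": 2.5, "ty": 2.35, "tz": 0, "spin": 0.084, "hand": 9.1},
    {"tx": 2.5, "ty": 2.35, "tz": 0, "spin": 0.084, "hand": 9.1},
    {"tx": 2.5, "ty": 2.35, "tz": 0, "spin": 0.084, "hand": 9.1},
    {"tx": 2.5, "ty": 2.35, "tz": 0, "spin": 0.084, "hand": 9.1},
    {"tx": 2.5, "ty": 2.35, "tz": 0, "spin": 0.084, "hand": 9.1},
    {"tx": 2.5, "ty": 2.35, "tz": 0, "spin": 0.084, "hand": 9.1},
    {"tx": 2.5, "ty": 2.35, "tz": 0, "spin": 0.084, "hand": 9.1},
    {"tx": 2.5, "ty": 2.35, "tz": 0, "spin": 0.084, "hand": 9.1},
    {"tx": 2.5, "ty": 2.35, "tz": 0, "spin": 0.084, "hand": 9.1},
    {"tx": 2.5, "ty": 2.35, "tz": 0, "spin": 0.084, "hand": 9.1},
    {"tx": 2.5, "ty": 2.35, "tz": 0, "spin": 0.084, "hand": 9.1},
    {"tx": 1.3, "ty": 0.9, "tz": 0, "spin": 0.0, "hand": 9.1},
    {"tx": 0, "ty": 0, "tz": 0, "spin": 0, "hand": 9.1},
  ],
)

```text
clock: 4.2
position: [0.5268, -0.1662, 0.4045]
eef_rot: [[0.091, 0.996, -0.0], [0.996, -0.091, -0.0], [-0.0, -0.0, -1.0]]
wrist_force: [-0.1, 0.6, 0.7]
finger_gap: 0.993
grasp_force: 0.0
```

Run:
```python
from h import *
s=st(); R=np.array(s["eef_rot"]); print("yaw y",np.degrees(np.arctan2(R[1,1],R[0,1])))
```

```text
{'clock': 4.2, 'position': [0.5268, -0.1662, 0.4045], 'eef_rot': [[0.0908, 0.9959, -0.0003], [0.9959, -0.0908, -0.0], [-0.0001, -0.0003, -1.0]], 'wrist_force': [-0.0892, 0.557, 0.6719], 'finger_gap': 0.9929, 'grasp_force': 0.0, 'joints': [-25.4526, 22.4917, 82.9628, -0.0103, 74.562, -20.2377]}
yaw y -5.212209327130193
```

arm_command(
  commands=[
    {"tx": 0, "ty": 0, "tz": -2, "spin": 0, "hand": 9.1},
    {"tx": 0, "ty": 0, "tz": -4, "spin": 0, "hand": 9.1},
    {"tx": 0, "ty": 0, "tz": -4, "spin": 0, "hand": 9.1},
    {"tx": 0, "ty": 0, "tz": -3.5, "spin": 0, "hand": 9.1},
    {"tx": 0, "ty": 0, "tz": -2.5, "spin": 0, "hand": 9.1},
    {"tx": 0, "ty": 0, "tz": -2, "spin": 0, "hand": 9.1},
    {"tx": 0, "ty": 0, "tz": -1, "spin": 0, "hand": 9.1},
    {"tx": 0, "ty": 0, "tz": -0.4, "spin": 0, "hand": 9.1},
    {"tx": 0, "ty": 0, "tz": 0, "spin": 0, "hand": 7},
    {"tx": 0, "ty": 0, "tz": 0, "spin": 0, "hand": 5},
    {"tx": 0, "ty": 0, "tz": 0, "spin": 0, "hand": 4.2},
    {"tx": 0, "ty": 0, "tz": 0, "spin": 0, "hand": 3.8},
    {"tx": 0, "ty": 0, "tz": 0, "spin": 0, "hand": 3.4},
    {"tx": 0, "ty": 0, "tz": 0, "spin": 0, "hand": 2},
    {"tx": 0, "ty": 0, "tz": 0, "spin": 0, "hand": 2},
    {"tx": 0, "ty": 0, "tz": 0, "spin": 0, "hand": 2},
  ],
)

```text
clock: 6.2
position: [0.5267, -0.167, 0.2108]
eef_rot: [[0.092, 0.996, 0.001], [0.996, -0.092, -0.0], [-0.0, 0.001, -1.0]]
wrist_force: [2.2, 0.4, 0.4]
finger_gap: 0.386
grasp_force: 30.0
```

arm_command(
  commands=[
    {"tx": 0, "ty": 0, "tz": 0.5, "spin": 0, "hand": 2},
    {"tx": 0, "ty": 0, "tz": 1, "spin": 0, "hand": 2},
    {"tx": 0, "ty": 0, "tz": 1.5, "spin": 0, "hand": 2},
    {"tx": 0, "ty": 0, "tz": 2, "spin": 0, "hand": 2},
    {"tx": 0, "ty": 0, "tz": 2.5, "spin": 0, "hand": 2},
    {"tx": 0, "ty": 0, "tz": 2.5, "spin": 0, "hand": 2},
    {"tx": 0, "ty": 0, "tz": 2.5, "spin": 0, "hand": 2},
    {"tx": 0, "ty": 0, "tz": 2.0, "spin": 0, "hand": 2},
    {"tx": 0, "ty": 0, "tz": 1.5, "spin": 0, "hand": 2},
    {"tx": 0, "ty": 0, "tz": 1, "spin": 0, "hand": 2},
    {"tx": 0, "ty": 0, "tz": 0, "spin": 0, "hand": 2},
  ],
)

```text
clock: 7.58
position: [0.5265, -0.167, 0.3813]
eef_rot: [[0.092, 0.996, 0.001], [0.996, -0.092, -0.0], [-0.0, 0.001, -1.0]]
wrist_force: [0.5, -0.6, -4.5]
finger_gap: 0.389
grasp_force: 30.0
```

arm_command(
  commands=[
    {"tx": 0, "ty": 1, "tz": 0, "spin": 0.02, "hand": 2},
    {"tx": 0, "ty": 2, "tz": 0, "spin": 0.034, "hand": 2},
    {"tx": 0, "ty": 2, "tz": 0, "spin": 0.04, "hand": 2},
    {"tx": 0, "ty": 2, "tz": 0, "spin": 0.04, "hand": 2},
    {"tx": 0, "ty": 2, "tz": 0, "spin": 0.04, "hand": 2},
    {"tx": 0, "ty": 2, "tz": 0, "spin": 0.04, "hand": 2},
    {"tx": 0, "ty": 2, "tz": 0, "spin": 0.04, "hand": 2},
    {"tx": 0, "ty": 2, "tz": 0, "spin": 0.04, "hand": 2},
    {"tx": 0, "ty": 2, "tz": 0, "spin": 0.04, "hand": 2},
    {"tx": -0.1, "ty": 2, "tz": 0, "spin": 0.04, "hand": 2},
    {"tx": -0.1, "ty": 2, "tz": 0, "spin": 0.04, "hand": 2},
    {"tx": -0.1, "ty": 2, "tz": 0, "spin": 0.04, "hand": 2},
    {"tx": -0.1, "ty": 2, "tz": 0, "spin": 0.04, "hand": 2},
    {"tx": -0.1, "ty": 2, "tz": 0, "spin": 0.04, "hand": 2},
    {"tx": -0.1, "ty": 2, "tz": 0, "spin": 0.04, "hand": 2},
    {"tx": 0, "ty": 2, "tz": 0, "spin": 0.04, "hand": 2},
    {"tx": 0, "ty": 2, "tz": 0, "spin": 0.04, "hand": 2},
    {"tx": 0, "ty": 1, "tz": 0, "spin": 0.02, "hand": 2},
    {"tx": 0, "ty": 0, "tz": 0, "spin": 0, "hand": 2},
    {"tx": 0, "ty": 0, "tz": 0, "spin": 0, "hand": 2},
  ],
)

```text
clock: 10.07
position: [0.5206, 0.1726, 0.3807]
eef_rot: [[-0.549, 0.836, -0.0], [0.836, 0.549, -0.0], [-0.0, -0.0, -1.0]]
wrist_force: [0.0, -0.4, -5.0]
finger_gap: 0.394
grasp_force: 30.0
```

Run:
```python
from h import *
s=st(); R=np.array(s["eef_rot"]); p=np.array(s["position"]); print("yaw y",np.degrees(np.arctan2(R[1,1],R[0,1])))
for n in("side","top"):
    s=ctrl.snapshot(n); W=cloud(s); im=s["image"].astype(int); cv2.imwrite(f"pics/{n}1.png",s["image"])
    d=np.hypot(W[...,0]-p[0],W[...,1]-p[1])
    h,e=np.histogram(W[...,2][d<.07],bins=np.arange(.14,.26,.003)); print([(round(a,3),b) for a,b in zip(e,h) if b>20])
    P=W[(d<.072)&(W[...,2]>.180)&(W[...,2]<.199)]; H=hullpts(P); print(n,"plate z",np.median(P[:,2]),len(P),"fixed",circ(H,.064,.0645)[:2],circ(H,.064))
    red=(d<.08)&(im[...,2]>130)&(im[...,1]<90)&(im[...,0]<90)&(W[...,2]>.15); print("red",red.sum(),W[red].mean(0) if red.any() else 0)
    rc=np.array([.521,.1735]); v=W[...,:2]-rc; r=np.hypot(v[...,0],v[...,1])
    m=(r>.075)&(r<.12)&(W[...,2]>.105)&(W[...,2]<.13); k=m&(r>.1); k2=m&(r<.1); print("plates",k.sum(),W[k].mean(0),k2.sum(),W[k2].mean(0))
a=np.hstack([cv2.imread("pics/side1.png")[100:330,180:440],cv2.imread("pics/top1.png")[120:350,150:410]]); cv2.imwrite("pics/c1.png",cv2.resize(a,(800,354),interpolation=cv2.INTER_CUBIC))
```

```text
{'clock': 10.075, 'position': [0.5206, 0.1726, 0.3807], 'eef_rot': [[-0.5493, 0.8356, -0.0001], [0.8356, 0.5493, -0.0004], [-0.0003, -0.0003, -1.0]], 'wrist_force': [0.0286, -0.3869, -4.9673], 'finger_gap': 0.3941, 'grasp_force': 29.9965, 'joints': [10.3419, 23.186, 85.799, -0.0244, 71.0238, -22.9686]}
yaw y 33.31848052398543
[(np.float64(0.179), np.int64(35)), (np.float64(0.182), np.int64(28)), (np.float64(0.185), np.int64(79)), (np.float64(0.188), np.int64(250)), (np.float64(0.191), np.int64(239)), (np.float64(0.194), np.int64(58)), (np.float64(0.215), np.int64(25)), (np.float64(0.218), np.int64(26)), (np.float64(0.221), np.int64(39))]
side plate z 0.19048718827997146 697 fixed [0.5169 0.1706] [0.5171 0.1708 0.0649]
red 26 [0.5396 0.1444 0.2213]
plates 20 [0.5818 0.0783 0.1133] 19 [0.5681 0.1033 0.114 ]
[(np.float64(0.188), np.int64(163)), (np.float64(0.191), np.int64(256)), (np.float64(0.194), np.int64(82))]
top plate z 0.19206068409330668 522 fixed [0.5179 0.1741] [0.5182 0.1738 0.0636]
red 28 [0.542  0.1391 0.2248]
plates 29 [0.5822 0.082  0.1149] 30 [0.5673 0.1051 0.1137]
```

View pics/c1.png

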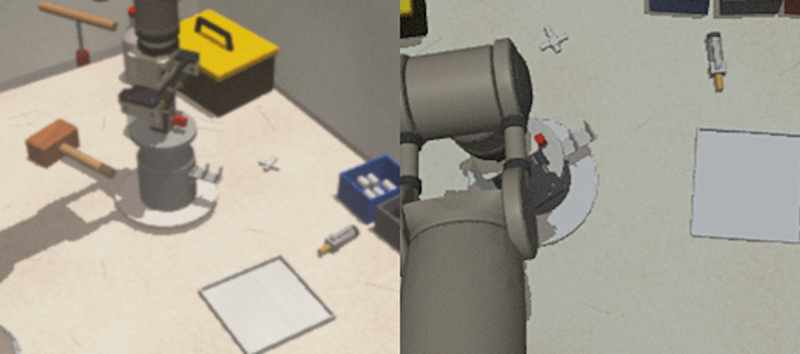

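The image pair shows the lids level over the can, with the red handle (180,120) in the same direction as the bracket (205,172). I'll nudge +1 mm in x and y, then descend with a force check.

arm_command(
  commands=[
    {"tx": 0.1, "ty": 0.1, "tz": -1, "spin": 0, "hand": 2},
    {"tx": 0, "ty": 0, "tz": -1.2, "spin": 0, "hand": 2},
    {"tx": 0, "ty": 0, "tz": -1, "spin": 0, "hand": 2},
    {"tx": 0, "ty": 0, "tz": -0.6, "spin": 0, "hand": 2},
    {"tx": 0, "ty": 0, "tz": -0.3, "spin": 0, "hand": 2},
    {"tx": 0, "ty": 0, "tz": -0.3, "spin": 0, "hand": 2},
    {"tx": 0, "ty": 0, "tz": -0.3, "spin": 0, "hand": 2},
    {"tx": 0, "ty": 0, "tz": 0, "spin": 0, "hand": 2},
  ],
)

```text
clock: 11.18
position: [0.5215, 0.174, 0.3337]
eef_rot: [[-0.55, 0.835, -0.0], [0.835, 0.55, 0.0], [0.0, -0.0, -1.0]]
wrist_force: [-1.1, -0.7, -4.5]
finger_gap: 0.391
grasp_force: 30.0
```

arm_command(
  commands=[
    {"tx": 0, "ty": 0, "tz": -0.2, "spin": 0, "hand": 2},
    {"tx": 0, "ty": 0, "tz": -0.2, "spin": 0, "hand": 2},
    {"tx": 0, "ty": 0, "tz": 0, "spin": 0, "hand": 2},
  ],
)

```text
clock: 11.55
position: [0.5215, 0.174, 0.3295]
eef_rot: [[-0.55, 0.835, -0.0], [0.835, 0.55, -0.0], [0.0, -0.0, -1.0]]
wrist_force: [0.1, -0.6, -4.0]
finger_gap: 0.393
grasp_force: 30.0
```

arm_command(
  commands=[
    {"tx": 0, "ty": 0, "tz": -0.2, "spin": 0, "hand": 2},
    {"tx": 0, "ty": 0, "tz": -0.2, "spin": 0, "hand": 2},
    {"tx": 0, "ty": 0, "tz": -0.2, "spin": 0, "hand": 2},
    {"tx": 0, "ty": 0, "tz": 0, "spin": 0, "hand": 2},
  ],
)

```text
clock: 12.05
position: [0.5215, 0.174, 0.3235]
eef_rot: [[-0.55, 0.835, -0.0], [0.835, 0.55, -0.0], [0.0, -0.0, -1.0]]
wrist_force: [-0.2, 0.3, -4.4]
finger_gap: 0.388
grasp_force: 30.0
```

arm_command(
  commands=[
    {"tx": 0, "ty": 0, "tz": -0.1, "spin": 0, "hand": 2},
    {"tx": 0, "ty": 0, "tz": 0, "spin": 0, "hand": 2},
    {"tx": 0, "ty": 0, "tz": 0, "spin": 0, "hand": 2},
  ],
)

```text
clock: 12.42
position: [0.5216, 0.174, 0.3229]
eef_rot: [[-0.55, 0.835, 0.001], [0.835, 0.55, 0.0], [-0.0, 0.001, -1.0]]
wrist_force: [-0.1, -0.0, -3.6]
finger_gap: 0.393
grasp_force: 30.0
```

arm_command(
  commands=[
    {"tx": 0, "ty": 0, "tz": -0.1, "spin": 0, "hand": 2},
    {"tx": 0, "ty": 0, "tz": 0, "spin": 0, "hand": 2},
    {"tx": 0, "ty": 0, "tz": 0, "spin": 0, "hand": 2},
  ],
)

```text
clock: 12.8
position: [0.5215, 0.174, 0.3218]
eef_rot: [[-0.55, 0.835, 0.0], [0.835, 0.55, 0.0], [-0.0, 0.0, -1.0]]
wrist_force: [-0.1, 0.2, -2.9]
finger_gap: 0.393
grasp_force: 30.0
```

arm_command(
  commands=[
    {"tx": 0, "ty": 0, "tz": -0.1, "spin": 0, "hand": 2},
    {"tx": 0, "ty": 0, "tz": 0, "spin": 0, "hand": 2},
    {"tx": 0, "ty": 0, "tz": 0, "spin": 0, "hand": 2},
  ],
)

```text
clock: 13.18
position: [0.5216, 0.174, 0.3208]
eef_rot: [[-0.55, 0.835, 0.0], [0.835, 0.55, 0.0], [-0.0, 0.0, -1.0]]
wrist_force: [-0.3, 0.2, -2.3]
finger_gap: 0.39
grasp_force: 30.0
```

arm_command(
  commands=[
    {"tx": 0, "ty": 0, "tz": -0.1, "spin": 0, "hand": 2},
    {"tx": 0, "ty": 0, "tz": 0, "spin": 0, "hand": 2},
    {"tx": 0, "ty": 0, "tz": 0, "spin": 0, "hand": 2},
  ],
)

```text
clock: 13.55
position: [0.5215, 0.174, 0.3207]
eef_rot: [[-0.55, 0.835, 0.001], [0.835, 0.55, 0.0], [-0.0, 0.001, -1.0]]
wrist_force: [-2.3, -0.9, 4.0]
finger_gap: 0.391
grasp_force: 30.0
```

arm_command(
  commands=[
    {"tx": 0, "ty": 0, "tz": 0.05, "spin": 0, "hand": 2},
    {"tx": 0, "ty": 0, "tz": 0, "spin": 0, "hand": 3.8},
    {"tx": 0, "ty": 0, "tz": 0, "spin": 0, "hand": 4.5},
    {"tx": 0, "ty": 0, "tz": 0, "spin": 0, "hand": 6},
    {"tx": 0, "ty": 0, "tz": 0, "spin": 0, "hand": 7.5},
    {"tx": 0, "ty": 0, "tz": 0, "spin": 0, "hand": 7.5},
  ],
)

```text
clock: 14.3
position: [0.5215, 0.174, 0.3202]
eef_rot: [[-0.55, 0.835, 0.0], [0.835, 0.55, 0.0], [0.0, 0.0, -1.0]]
wrist_force: [0.3, 1.3, -0.1]
finger_gap: 0.771
grasp_force: 0.0
```

```bash
cat > chk.py <<'E'
from h import *
import sys
s=st(); p=np.array(s["position"]); tag=sys.argv[1]
for n in("side","top"):
    s=ctrl.snapshot(n); W=cloud(s); im=s["image"].astype(int); cv2.imwrite(f"pics/{n}{tag}.png",s["image"])
    d=np.hypot(W[...,0]-.55,W[...,1]-.13)
    rc=np.array([.521,.1735]); v=W[...,:2]-rc; r=np.hypot(v[...,0],v[...,1])
    P=W[(r<.072)&(W[...,2]>.122)&(W[...,2]<.140)]
    if len(P)>50: H=hullpts(P); print(n,"plate z",np.median(P[:,2]),len(P),circ(H,.064,.0645)[:2])
    red=(d<.15)&(im[...,2]>130)&(im[...,1]<90)&(im[...,0]<90)&(W[...,2]>.08)&(W[...,2]<.26); Q=W[red]
    if len(Q): t=Q[Q[:,2]>np.percentile(Q[:,2],85)-.006]; print("red",len(Q),t.mean(0),Q[:,2].max(),cv2.minAreaRect(t[:,:2].astype(np.float32)))
    m=(r>.075)&(r<.12)&(W[...,2]>.105)&(W[...,2]<.122); k=m&(r>.1); k2=m&(r<.1)
    if k.any() and k2.any(): print("plates",k.sum(),W[k].mean(0),k2.sum(),W[k2].mean(0))
a=np.hstack([cv2.imread(f"pics/side{tag}.png")[130:270,220:380],cv2.imread(f"pics/top{tag}.png")[150:290,180:340]]); cv2.imwrite(f"pics/c{tag}.png",cv2.resize(a,(800,350),interpolation=cv2.INTER_CUBIC))
E
python3 chk.py 2
```

```text
{'clock': 14.3, 'position': [0.5215, 0.174, 0.3202], 'eef_rot': [[-0.5497, 0.8354, 0.0], [0.8354, 0.5497, 0.0], [0.0, 0.0, -1.0]], 'wrist_force': [0.3113, 1.2667, -0.0937], 'finger_gap': 0.7709, 'grasp_force': 0.0, 'joints': [10.4621, 26.7594, 90.3945, 0.002, 62.8452, -22.8846]}
side plate z 0.13063668290010755 609 [0.5173 0.171 ]
red 30 [0.5393 0.1433 0.1638] 0.1679909533745918 ((0.5401132702827454, 0.14340093731880188), (0.015616106800734997, 0.026302698999643326), 26.691926956176758)
plates 21 [0.582  0.0787 0.1125] 24 [0.5676 0.1022 0.1126]
top plate z 0.13212205674469435 389 [0.5186 0.1757]
red 24 [0.5431 0.1406 0.1654] 0.16973313773137955 ((0.5433791279792786, 0.14045970141887665), (0.009740213863551617, 0.010461518540978432), 36.06134033203125)
plates 29 [0.5815 0.0813 0.1146] 27 [0.5677 0.1053 0.1144]
```

View pics/c2.png

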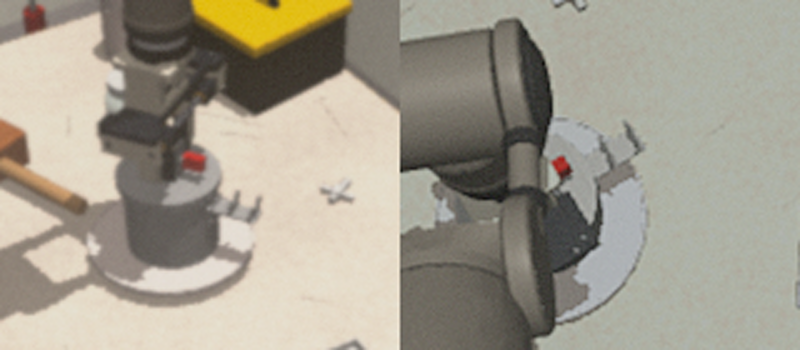

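The crop shows the lids seated on the can (plate at 0.131 m, as required), with the red handle at (193,160) in the side half and (561,167) in the top half, pointing along the bracket. I'll slide the open fingers out to the handle.

arm_command(
  commands=[
    {"tx": 0.3, "ty": -0.45, "tz": 0, "spin": 0, "hand": 7.5},
    {"tx": 0.5, "ty": -0.75, "tz": 0, "spin": 0, "hand": 7.5},
    {"tx": 0.6, "ty": -0.9, "tz": 0, "spin": 0, "hand": 7},
    {"tx": 0.4, "ty": -0.6, "tz": -0.2, "spin": 0, "hand": 6},
    {"tx": 0.2, "ty": -0.3, "tz": -0.2, "spin": 0, "hand": 5},
    {"tx": 0, "ty": 0, "tz": -0.13, "spin": 0, "hand": 4},
    {"tx": 0, "ty": 0, "tz": 0, "spin": 0, "hand": 2.5},
    {"tx": 0, "ty": 0, "tz": 0, "spin": 0, "hand": 2},
    {"tx": 0, "ty": 0, "tz": 0, "spin": 0, "hand": 1.5},
    {"tx": 0, "ty": 0, "tz": 0, "spin": 0, "hand": 0.8},
    {"tx": 0, "ty": 0, "tz": 0, "spin": 0, "hand": 0.5},
    {"tx": 0, "ty": 0, "tz": 0, "spin": 0, "hand": 0.5},
  ],
)

```text
clock: 15.9
position: [0.5416, 0.1441, 0.315]
eef_rot: [[-0.55, 0.835, 0.0], [0.835, 0.55, 0.0], [0.0, 0.001, -1.0]]
wrist_force: [0.3, 1.5, 0.2]
finger_gap: 0.148
grasp_force: 30.0
```

arm_command(
  commands=[
    {"tx": 0.11, "ty": -0.167, "tz": 0, "spin": 0, "hand": 0.5},
    {"tx": 0.22, "ty": -0.334, "tz": 0, "spin": 0, "hand": 0.5},
    {"tx": 0.22, "ty": -0.334, "tz": 0, "spin": 0, "hand": 0.5},
  ],
)

```text
clock: 16.27
position: [0.5472, 0.1354, 0.315]
eef_rot: [[-0.55, 0.835, 0.0], [0.835, 0.55, 0.0], [-0.0, 0.0, -1.0]]
wrist_force: [0.6, 1.5, 0.3]
finger_gap: 0.146
grasp_force: 30.0
```

arm_command(
  commands=[
    {"tx": 0.33, "ty": -0.5, "tz": 0, "spin": 0, "hand": 0.5},
    {"tx": 0.44, "ty": -0.67, "tz": 0, "spin": 0, "hand": 0.5},
    {"tx": 0.44, "ty": -0.67, "tz": 0, "spin": 0, "hand": 0.5},
    {"tx": 0.55, "ty": -0.84, "tz": 0, "spin": 0, "hand": 0.5},
    {"tx": 0.55, "ty": -0.84, "tz": 0, "spin": 0, "hand": 0.5},
    {"tx": 0.55, "ty": -0.84, "tz": 0, "spin": 0, "hand": 0.5},
    {"tx": 0.55, "ty": -0.84, "tz": 0, "spin": 0, "hand": 0.5},
    {"tx": 0.55, "ty": -0.84, "tz": 0, "spin": 0, "hand": 0.5},
    {"tx": 0.55, "ty": -0.84, "tz": 0, "spin": 0, "hand": 0.5},
    {"tx": 0.36, "ty": -0.54, "tz": 0, "spin": 0, "hand": 0.5},
    {"tx": 0, "ty": 0, "tz": 0, "spin": 0, "hand": 0.5},
    {"tx": 0, "ty": 0, "tz": 0, "spin": 0, "hand": 0.5},
  ],
)

```text
clock: 17.77
position: [0.5956, 0.0616, 0.3149]
eef_rot: [[-0.55, 0.835, -0.0], [0.835, 0.55, 0.0], [0.0, -0.0, -1.0]]
wrist_force: [-0.3, 0.3, -0.8]
finger_gap: 0.148
grasp_force: 30.0
```

```bash
python3 chk.py 3
```

```text
{'clock': 17.775, 'position': [0.5956, 0.0616, 0.3149], 'eef_rot': [[-0.5497, 0.8353, -0.0002], [0.8353, 0.5497, 0.0002], [0.0003, -0.0, -1.0]], 'wrist_force': [-0.3196, 0.2813, -0.8087], 'finger_gap': 0.1477, 'grasp_force': 29.9567, 'joints': [-1.4294, 31.8032, 82.4121, 0.0117, 65.7952, -34.7826]}
side plate z 0.13087166555432028 700 [0.5179 0.172 ]
plates 21 [0.5812 0.0777 0.1127] 19 [0.5664 0.1018 0.1129]
top plate z 0.1323215601814398 406 [0.5209 0.1747]
```

View pics/c3.png

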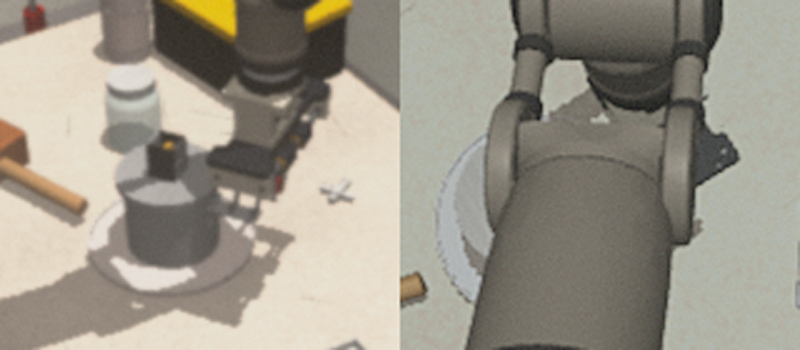

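The side half shows the pin drawn clear, with the cover still seated and the gripper over the bracket at (245,180). Now I'll lower the pin into the notches.

arm_command(
  commands=[
    {"tx": -0.05, "ty": -0.15, "tz": -0.5, "spin": 0, "hand": 0.5},
    {"tx": 0, "ty": 0, "tz": -0.8, "spin": 0, "hand": 0.5},
    {"tx": 0, "ty": 0, "tz": -0.8, "spin": 0, "hand": 0.5},
    {"tx": 0, "ty": 0, "tz": -0.6, "spin": 0, "hand": 0.5},
    {"tx": 0, "ty": 0, "tz": -0.4, "spin": 0, "hand": 0.5},
    {"tx": 0, "ty": 0, "tz": -0.3, "spin": 0, "hand": 0.5},
    {"tx": 0, "ty": 0, "tz": -0.2, "spin": 0, "hand": 0.5},
    {"tx": 0, "ty": 0, "tz": -0.2, "spin": 0, "hand": 0.5},
    {"tx": 0, "ty": 0, "tz": 0, "spin": 0, "hand": 0.5},
  ],
)

```text
clock: 19.0
position: [0.5952, 0.06, 0.2769]
eef_rot: [[-0.55, 0.835, 0.0], [0.835, 0.55, 0.0], [0.0, 0.0, -1.0]]
wrist_force: [-0.5, -0.1, -0.3]
finger_gap: 0.151
grasp_force: 30.0
```

arm_command(
  commands=[
    {"tx": 0, "ty": 0, "tz": -0.2, "spin": 0, "hand": 0.5},
    {"tx": 0, "ty": 0, "tz": 0, "spin": 0, "hand": 0.5},
  ],
)

```text
clock: 19.25
position: [0.5953, 0.06, 0.275]
eef_rot: [[-0.55, 0.835, 0.001], [0.835, 0.55, 0.0], [-0.0, 0.001, -1.0]]
wrist_force: [0.5, 0.4, -0.2]
finger_gap: 0.149
grasp_force: 30.0
```

arm_command(
  commands=[
    {"tx": 0, "ty": 0, "tz": -0.15, "spin": 0, "hand": 0.5},
    {"tx": 0, "ty": 0, "tz": 0, "spin": 0, "hand": 0.5},
  ],
)

```text
clock: 19.5
position: [0.5953, 0.06, 0.2736]
eef_rot: [[-0.55, 0.835, 0.001], [0.835, 0.55, 0.0], [-0.0, 0.001, -1.0]]
wrist_force: [1.0, -0.3, 1.1]
finger_gap: 0.15
grasp_force: 30.0
```

arm_command(
  commands=[
    {"tx": 0, "ty": 0, "tz": -0.1, "spin": 0, "hand": 0.5},
    {"tx": 0, "ty": 0, "tz": 0, "spin": 0, "hand": 0.5},
    {"tx": 0, "ty": 0, "tz": 0, "spin": 0, "hand": 0.5},
  ],
)

```text
clock: 19.88
position: [0.5953, 0.0599, 0.2725]
eef_rot: [[-0.55, 0.835, 0.0], [0.835, 0.55, 0.0], [-0.0, 0.0, -1.0]]
wrist_force: [0.7, 0.5, 1.1]
finger_gap: 0.15
grasp_force: 30.0
```

```bash
python3 chk.py 4
```

```text
{'clock': 19.875, 'position': [0.5953, 0.0599, 0.2725], 'eef_rot': [[-0.5497, 0.8354, 0.0003], [0.8354, 0.5497, 0.0], [-0.0002, 0.0002, -1.0]], 'wrist_force': [0.7216, 0.4928, 1.0652], 'finger_gap': 0.1499, 'grasp_force': 29.954, 'joints': [-1.5869, 34.4272, 85.1602, 0.0006, 60.3964, -34.9316]}
side plate z 0.13086722364196923 729 [0.5173 0.1724]
top plate z 0.13226032826815426 629 [0.5197 0.1749]
```

View pics/c4.png

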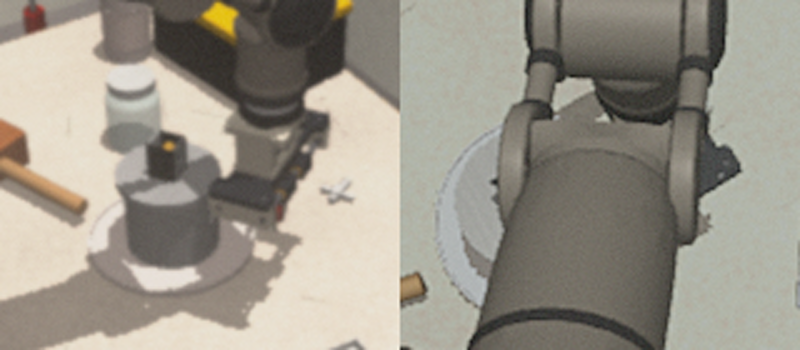

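The side half shows the gripper down at the bracket (270,180), which hides the pin, and the cover is still seated. I'll feel for contact instead.

arm_command(
  commands=[
    {"tx": 0, "ty": 0, "tz": -0.1, "spin": 0, "hand": 0.5},
    {"tx": 0, "ty": 0, "tz": 0, "spin": 0, "hand": 0.5},
    {"tx": 0, "ty": 0, "tz": 0, "spin": 0, "hand": 0.5},
  ],
)

```text
clock: 20.35
position: [0.5953, 0.06, 0.2717]
eef_rot: [[-0.55, 0.835, 0.001], [0.835, 0.55, 0.0], [-0.0, 0.001, -1.0]]
wrist_force: [0.9, 0.9, 3.7]
finger_gap: 0.152
grasp_force: 30.0
```

arm_command(
  commands=[
    {"tx": 0, "ty": 0, "tz": -0.1, "spin": 0, "hand": 0.5},
    {"tx": 0, "ty": 0, "tz": 0, "spin": 0, "hand": 0.5},
    {"tx": 0, "ty": 0, "tz": 0, "spin": 0, "hand": 0.5},
  ],
)

```text
clock: 20.72
position: [0.5953, 0.06, 0.2711]
eef_rot: [[-0.55, 0.835, 0.001], [0.835, 0.55, 0.0], [-0.001, 0.001, -1.0]]
wrist_force: [0.2, 0.8, 7.1]
finger_gap: 0.152
grasp_force: 30.0
```

arm_command(
  commands=[
    {"tx": 0, "ty": 0, "tz": 0.05, "spin": 0, "hand": 0.5},
    {"tx": 0, "ty": 0, "tz": 0, "spin": 0, "hand": 1.5},
    {"tx": 0, "ty": 0, "tz": 0, "spin": 0, "hand": 1.8},
    {"tx": 0, "ty": 0, "tz": 0, "spin": 0, "hand": 2.5},
    {"tx": 0, "ty": 0, "tz": 0, "spin": 0, "hand": 4},
    {"tx": 0, "ty": 0, "tz": 0, "spin": 0, "hand": 5},
    {"tx": 0, "ty": 0, "tz": 0, "spin": 0, "hand": 6},
    {"tx": 0, "ty": 0, "tz": 0.5, "spin": 0, "hand": 6},
    {"tx": 0, "ty": 0, "tz": 1.5, "spin": 0, "hand": 6},
    {"tx": 0, "ty": 0, "tz": 3, "spin": 0, "hand": 7.5},
    {"tx": 0, "ty": 0, "tz": 3, "spin": 0, "hand": 7.5},
    {"tx": 0, "ty": 0, "tz": 2.5, "spin": 0, "hand": 7.5},
    {"tx": 0, "ty": 0, "tz": 0, "spin": 0, "hand": 7.5},
  ],
)

```text
clock: 22.35
position: [0.5955, 0.06, 0.3791]
eef_rot: [[-0.55, 0.835, 0.006], [0.835, 0.55, -0.0], [-0.003, 0.005, -1.0]]
wrist_force: [0.3, 1.1, -0.7]
finger_gap: 0.818
grasp_force: 0.0
```

```bash
python3 chk.py 5
```

```text
{'clock': 22.35, 'position': [0.5955, 0.06, 0.3791], 'eef_rot': [[-0.5498, 0.8353, 0.0059], [0.8353, 0.5498, -0.0001], [-0.0033, 0.0049, -1.0]], 'wrist_force': [0.3477, 1.1321, -0.7382], 'finger_gap': 0.8184, 'grasp_force': 0.0, 'joints': [-1.581, 28.3759, 77.5882, 0.0033, 73.6969, -34.9344]}
side plate z 0.1308246520139592 752 [0.5184 0.1721]
red 15 [0.5927 0.0545 0.1212] 0.1260148981793967 ((0.593569815158844, 0.05556337162852287), (0.012831458821892738, 0.019638655707240105), 34.07538986206055)
plates 31 [0.5776 0.0775 0.1137] 36 [0.5649 0.0991 0.1141]
top plate z 0.13245785114308783 175 [0.4636 0.2818]
```

View pics/c5.png

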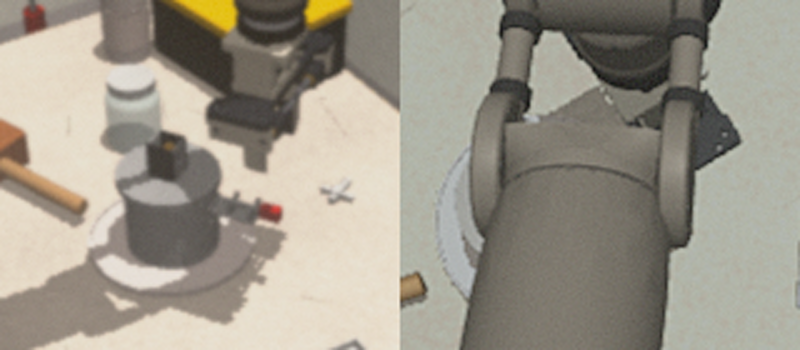

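The pin lies level in both notches, with its handle at (270,211) and the handle's top at z≈0.121 as expected. Next I'll go back to the cover's handle.

arm_command(
  commands=[
    {"tx": -0.6, "ty": 0.9, "tz": 0, "spin": 0, "hand": 8},
    {"tx": -1.2, "ty": 1.9, "tz": 0, "spin": 0, "hand": 8},
    {"tx": -1.6, "ty": 2.5, "tz": 0, "spin": 0, "hand": 8},
    {"tx": -1.6, "ty": 2.5, "tz": 0, "spin": 0, "hand": 8},
    {"tx": -1.3, "ty": 2.0, "tz": 0, "spin": 0, "hand": 8},
    {"tx": -0.8, "ty": 1.2, "tz": 0, "spin": 0, "hand": 8},
    {"tx": -0.3, "ty": 0.4, "tz": 0, "spin": 0, "hand": 8},
    {"tx": 0, "ty": 0, "tz": 0, "spin": 0, "hand": 8},
    {"tx": 0, "ty": 0, "tz": -1.5, "spin": 0, "hand": 8},
    {"tx": 0, "ty": 0, "tz": -2, "spin": 0, "hand": 8},
    {"tx": 0, "ty": 0, "tz": -1.4, "spin": 0, "hand": 8},
    {"tx": 0, "ty": 0, "tz": -0.7, "spin": 0, "hand": 8},
    {"tx": 0, "ty": 0, "tz": -0.25, "spin": 0, "hand": 8},
    {"tx": 0, "ty": 0, "tz": 0, "spin": 0, "hand": 8},
  ],
)

```text
clock: 24.2
position: [0.5214, 0.1739, 0.3177]
eef_rot: [[-0.55, 0.835, 0.001], [0.835, 0.55, 0.0], [-0.0, 0.001, -1.0]]
wrist_force: [-0.6, 0.3, 1.1]
finger_gap: 0.872
grasp_force: 0.0
```

arm_command(
  commands=[
    {"tx": 0, "ty": 0, "tz": 0, "spin": 0, "hand": 6},
    {"tx": 0, "ty": 0, "tz": 0, "spin": 0, "hand": 5},
    {"tx": 0, "ty": 0, "tz": 0, "spin": 0, "hand": 4.2},
    {"tx": 0, "ty": 0, "tz": 0, "spin": 0, "hand": 3.8},
    {"tx": 0, "ty": 0, "tz": 0, "spin": 0, "hand": 3.4},
    {"tx": 0, "ty": 0, "tz": 0, "spin": 0, "hand": 2.5},
    {"tx": 0, "ty": 0, "tz": 0, "spin": 0, "hand": 2},
    {"tx": 0, "ty": 0, "tz": 0, "spin": 0, "hand": 2},
  ],
)

```text
clock: 25.2
position: [0.5212, 0.174, 0.3175]
eef_rot: [[-0.55, 0.835, 0.0], [0.835, 0.55, 0.0], [-0.0, 0.0, -1.0]]
wrist_force: [-0.0, 0.8, 0.3]
finger_gap: 0.392
grasp_force: 29.8
```

arm_command(
  commands=[
    {"tx": 0, "ty": 0, "tz": 0.2, "spin": 0, "hand": 2},
    {"tx": 0, "ty": 0, "tz": 0.3, "spin": 0, "hand": 2},
    {"tx": 0, "ty": 0, "tz": 0.5, "spin": 0, "hand": 2},
    {"tx": 0, "ty": 0, "tz": 0.5, "spin": 0, "hand": 2},
    {"tx": 0, "ty": 0, "tz": 0, "spin": 0, "hand": 2},
  ],
)

```text
clock: 25.82
position: [0.5213, 0.174, 0.333]
eef_rot: [[-0.55, 0.835, 0.001], [0.835, 0.55, 0.0], [-0.0, 0.001, -1.0]]
wrist_force: [-0.2, -0.7, -2.2]
finger_gap: 0.392
grasp_force: 29.8
```

arm_command(
  commands=[
    {"tx": 0, "ty": 0, "tz": 0.5, "spin": 0, "hand": 2},
    {"tx": 0, "ty": 0, "tz": 0.8, "spin": 0, "hand": 2},
    {"tx": 0, "ty": 0, "tz": 1, "spin": 0, "hand": 2},
    {"tx": 0, "ty": 0, "tz": 1.2, "spin": 0, "hand": 2},
    {"tx": 0, "ty": 0, "tz": 1.2, "spin": 0, "hand": 2},
    {"tx": 0, "ty": 0, "tz": 1.2, "spin": 0, "hand": 2},
    {"tx": 0, "ty": 0, "tz": 1, "spin": 0, "hand": 2},
    {"tx": 0, "ty": 0, "tz": 0.5, "spin": 0, "hand": 2},
    {"tx": 0, "ty": 0, "tz": 0.1, "spin": 0, "hand": 2},
    {"tx": 0, "ty": 0, "tz": 0, "spin": 0, "hand": 2},
    {"tx": 0, "ty": 0, "tz": 0, "spin": 0, "hand": 2},
    {"tx": 0, "ty": 0, "tz": 0, "spin": 0, "hand": 2},
  ],
)

```text
clock: 27.32
position: [0.5212, 0.1739, 0.4071]
eef_rot: [[-0.55, 0.835, -0.0], [0.835, 0.55, -0.0], [0.0, -0.0, -1.0]]
wrist_force: [-0.7, -0.0, -2.2]
finger_gap: 0.39
grasp_force: 29.8
```

```bash
python3 chk.py 6
```

```text
{'clock': 27.325, 'position': [0.5212, 0.1739, 0.4071], 'eef_rot': [[-0.5497, 0.8354, -0.0005], [0.8354, 0.5497, -0.0001], [0.0002, -0.0004, -1.0]], 'wrist_force': [-0.6799, -0.0019, -2.1748], 'finger_gap': 0.3898, 'grasp_force': 29.843, 'joints': [10.4626, 22.0733, 83.1874, 0.0024, 74.7677, -22.8825]}
side plate z 0.127876333101826 689 [0.5181 0.1765]
red 21 [0.5911 0.0567 0.1202] 0.12575945533462174 ((0.5907144546508789, 0.05516751855611801), (0.014990702271461487, 0.018863607197999954), 47.29355239868164)
plates 32 [0.5781 0.0787 0.1139] 36 [0.5648 0.0995 0.1146]
top plate z 0.1275519818844355 75 [0.4633 0.0851]
red 51 [0.5915 0.0608 0.1224] 0.1275570020899326 ((0.5912578701972961, 0.061292313039302826), (0.011853950098156929, 0.02309546433389187), 33.84777069091797)
plates 52 [0.5806 0.0807 0.1167] 58 [0.5676 0.1019 0.116 ]
```

View pics/c6.png

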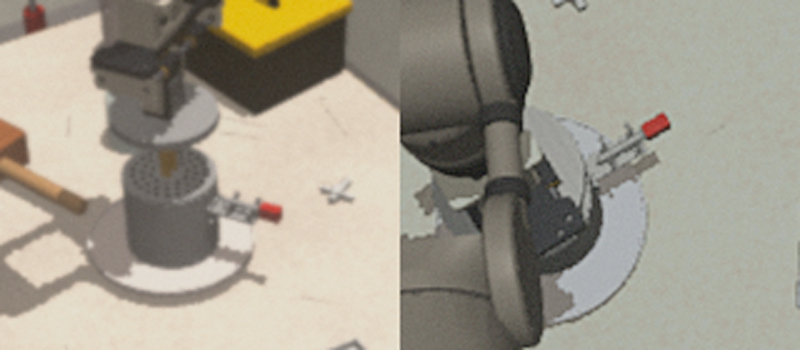

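The cover is held level about 9 cm up. The strainer is seated with its flange top at z≈0.128 as it must be, its staple is at (168,160), and the pin is parked at (270,211) side and (630,140) top.

```bash
python3 -c "
from rig import ctrl; print(ctrl.hand_in())"
```

```text
the job is handed in; nothing more can be done
None
```

The job is done and handed in: the strainer is seated on the can, the pin lies in the bracket's two notches, and the cover is held level about 9 cm above where it sat.

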